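Find the stamped optics crate and push it into the dispatch lane

ROBOT

A 6-joint arm with a two-finger parallel gripper is mounted at the origin on the work surface. World frame = base frame: x ahead of the robot, y to its left, z up, the work surface at z = 0. Lengths are in m, angles in degrees, forces in N, time in s.
With the tool pointing down it reaches from about 0.35 to 0.875 m from the base axis. Payload 4.2 kg.
Tool frame: the origin (TCP) lies at the very end of the fingers, on their centre line; the grasp point (between the pads) lies 19 mm behind it (r.hold_point_z is the distance from the TCP to the grasp point, in m); z points along the fingers, y is the direction in which the jaws open and shut (so a half turn about z gives the same grasp; the last joint's range is limited). The gripper opens to 87 mm and grips with 3 to 60 N. Pads are 19 mm wide; open, the fingers measure 117 mm over their backs; the gripper's body (75 mm by 190 mm) begins 51 mm behind the grasp point.
Start: joints at [81.222, 22.042, 0.453, 0, -68.411, -14.817], TCP at [0.25, 0.573, 0.223] pointing down, gripper open.
Joint ranges: [-179.83, 179.83], [-69.29, 118.12], [-61.27, 80.66], [-181.25, 117.63], [-171.15, -9.14], [-177.46, 177.46]. Speed limits (degrees/s): [159.86, 159.86, 180, 180, 180, 180].

INTERFACE

Orientations are given as a 3x3 rotation matrix whose columns are the frame's x, y, z axes.
In Python, from station import r, cams, ticket gives the robot as it stands.
- The arm moves only by the tool drive_tool, never from a script. Its argument "deltas" is a list of rows, each an object of numbers: "dx", "dy", "dz": the shift along the tool's x, y, z in m; "wx", "wy", "wz": the turn, a rotation vector about the tool's x, y, z in degrees. A call has 1 to 20 rows; each row is the pose to reach, as a shift and turn from the pose commanded when the call began, along the tool's axes at that moment; what a row does not reach only later rows make up. A row lasts 1/10 s, in which the tool goes at most 50 mm and 8.59 degrees, less where a joint would pass 70% of its speed; a pose out of reach is approached as far as the arm can. A call with a gripper value outside its range is refused whole. "gripper" is the opening, from 0 (shut) to 1 (fully open), set as the call begins (left out, the last holds). The fingers move at their own pace and stop on an object; the grip force is fixed at half the most. Time passes only in rows, so rows that repeat a pose let the fingers close. It gives the time, the measured TCP pose, the force and the opening at its end, in the units of the state.
- r.sense(): the state, without advancing time (a new reading comes with each control period).
- cams.capture(name): name is "side" or "top" or "wrist"; returns the picture (400x640x3 uint8, red, green, blue); there is no depth.
- cams.camera_model(name): a dict with "intrinsics" (3x3 intrinsics, pixels), "extrinsics" (4x4, takes a point from world to camera coordinates); the wrist camera has in their place "T_tool_cam" (4x4, takes a point from camera to tool coordinates, whose origin is the TCP and whose axes are the flange's). Camera axes: x right, y down, z forward; pixel columns grow to the right and rows downward; lengths in m; the calibration is good to about 2 mm. The wrist camera is an equidistant fisheye: a pixel r from the principal point sees the ray r / f radians off the axis. A picture is of the moment at which its call begins: read the wrist's pose just before it. camera_model takes no time and is no camera call.
- ticket.finish_job(): hands the job in, once; it reports no verdict.
The state is a dict: "time_s": time; "joints": joint angles; "joint_velocities": joint speeds; "effort": joint torques, N m; "tcp_pos": TCP position; "ee_rot": TCP orientation; "wrist_force": force on the tool from outside, world axes, zero at the start; "moment": the same for the moment, N m; "gripper_width": opening from 0.0 (shut) to 1.0 (fully open).
Only numpy, scipy, OpenCV 4.12 (cv2) and the standard library are available. Lean on these libraries where they do the work, as an engineer would, in place of code of your own. Each camera call takes 0.05 s, during which the arm holds its last target.

TASK

One of the two blue transit crates carries the round orange-and-white release stamp on its underside. With the fingers alone, without grasping or lifting anything, first tip both crates over onto their sides (one after the other) to see their undersides, then push the stamped one along the bench until it lies wholly inside the yellow-taped dispatch lane. Leave the other crate lying on its side outside the lane, and do not disturb the other things on the bench.

Things in the scene. Friction and masses are not known exactly. Their poses are not given: they have to be found in the camera images.
- crate_a: the STAMPED open-topped empty blue plastic crate (stamp: orange disc, white rim and centre, 60 mm, mid underside, hidden until tipped; the crate may stand left or right of the lane), 80 mm (its x) by 120 (its y) by 130 high (its z), walls 4 mm, 0.22 to 0.4 kg, starts upright, its x within 0.25 rad of world x. Origin: centre of underside; z out of the mouth, so z is level once it lies on a side.
- crate_b: the crate WITHOUT a stamp; otherwise the same, with the same axes.
- crate_a_mid (a point): middle of crate_a's volume, 65 mm from its underside along z; 40 mm above the bench once lying on a 120 mm wide side. Pushed level at about 105 mm height on a 120 mm wide face, an upright crate does not slide: it tips about the opposite bottom edge, balances near 35 degrees and then falls over by itself; about 100 mm of push does it.
- crate_b_mid (a point): the same point of crate_b; it tips in the same way. Lying on a side, either crate slides when pushed low (about 30 mm up).
- lane: the dispatch lane between the crates: a flat rectangle of yellow tape stuck on the bench, 320 mm along its x (about world x, away from the robot) by 220 mm along its y, outside measures; flat, nothing to bump into. Origin: its centre on the bench. One crate stands to either side of it (+y and -y).
- lens_tube: bystander: black lens tube standing upright, 48 mm across, 70 mm high, beyond the lane. Origin: centre of its underside.
- post: bystander: steel optical post on a black foot 48 mm across, 102 mm high, beyond the lane. Origin: centre of its underside.
- mug: bystander: white mug, 76 mm across, 90 mm high, at the left. Origin: centre of its underside.
- bottle: bystander: clear bottle with red cap, 60 mm across, 110 mm high, at the right. Origin: centre of its underside.
- driver: bystander: screwdriver with black handle, 200 mm long along its x, 26 mm thick, lying at the right. Origin: under its middle.
- wipes: bystander: cardboard box of wipes, 70 by 110 by 50 mm high, at the left. Origin: centre of its underside.
Not all that is in view belongs to the job. Leave any red look-alike of the crate_b alone. What is shaped like the crate_a but green is not meant.

How it is judged:
By the outcome, as a careful person would: the job done as asked, in the order asked, and still so for the second after the job is handed in, with the robot touching nothing.
It also fails if it takes over 64 s, if anything falls off the work surface, if the arm or the gripper's body presses on something with over 40 N, if the wrist force passes 120 N, or if a joint passes its speed limit or range.

## Working session

There is one attempt and no reset: what is moved stays moved. The work goes in short steps, Python scripts to look and compute and a tool call to move; the robot and the scene stay as the last step left them, time stands still between calls to the robot, and variables do not carry over. Pictures are saved under pics/ and viewed, and the job is handed in when it is done.

Besides the shell and the picture viewer there is one more tool, called after "Call:" as name(argument=value, ...), one argument or row to a line, values as JSON. drive_tool: Moves the arm, as the interface text tells. Its arguments: {"type":"object","properties":{"deltas":{"type":"array","items":{"type":"object","properties":{"dx":{"type":"number"},"dy":{"type":"number"},"dz":{"type":"number"},"wx":{"type":"number"},"wy":{"type":"number"},"wz":{"type":"number"}}}},"gripper":{"type":"number"}},"required":["deltas"]}

```bash
ls; mkdir -p pics; python3 - <<'E'
from station import r,cams,ticket
import cv2,numpy as np
s=r.sense();print(s)
for n in("top","side"):
    cv2.imwrite(f"pics/{n}0.png",cams.capture(n)[:,:,::-1]);m=cams.camera_model(n);print(n,m)
print(cams.camera_model("wrist"))
E
```

```text
pics
{'time_s': 0.0, 'joints': array([ 8.12215427e+01,  2.20921478e+01,  3.78364456e-01, -2.86456817e-02,
       -6.84114378e+01, -1.48166191e+01]), 'joint_velocities': array([-0.01084497, -0.03959406,  0.0304086 ,  0.09479412,  0.00688642,
        0.05475903]), 'effort': array([ 1.41386750e-03, -3.90666926e+01,  1.87402171e+01,  4.21988100e+00,
        1.10077046e-02, -1.85980939e-04]), 'tcp_pos': array([0.24990959, 0.5721916 , 0.22143623]), 'ee_rot': array([[ 9.16323322e-01, -4.00438435e-01, -7.92978178e-04],
       [-4.00439205e-01, -9.16320948e-01, -2.08892651e-03],
       [ 1.09863948e-04,  2.23167163e-03, -9.99997504e-01]]), 'wrist_force': array([ 0.58630548, -0.23711002,  0.16137379]), 'moment': array([-0.04073695,  0.02984948, -0.00406667]), 'gripper_width': 0.997360889425098}
top {'intrinsics': array([[480.73593405,   0.        , 320.84903361],
       [  0.        , 480.73593405, 200.97171031],
       [  0.        ,   0.        ,   1.        ]]), 'extrinsics': array([[ 0.01702231, -0.99975031, -0.01447604,  0.01204818],
       [-0.99786357, -0.01607327, -0.06332409,  0.47464
[... 390 characters left out ...]
.05722107, -0.58968878, -0.80560095,  0.07711238],
       [ 0.11693939,  0.79740976, -0.59199904,  1.18449701],
       [ 0.        ,  0.        ,  0.        ,  1.        ]])}
{'intrinsics': array([[309.70691629,   0.        , 321.52307198],
       [  0.        , 309.70691629, 201.81168118],
       [  0.        ,   0.        ,   1.        ]]), 'T_tool_cam': array([[-6.80174256e-04, -9.57742307e-01, -2.87626861e-01,
         7.99846609e-02],
       [ 9.99999501e-01, -4.40831430e-04, -8.96894694e-04,
        -1.10124054e-03],
       [ 7.32199033e-04, -2.87627328e-01,  9.57742128e-01,
        -1.61759960e-01],
       [ 0.00000000e+00,  0.00000000e+00,  0.00000000e+00,
         1.00000000e+00]])}
```

View pics/top0.png

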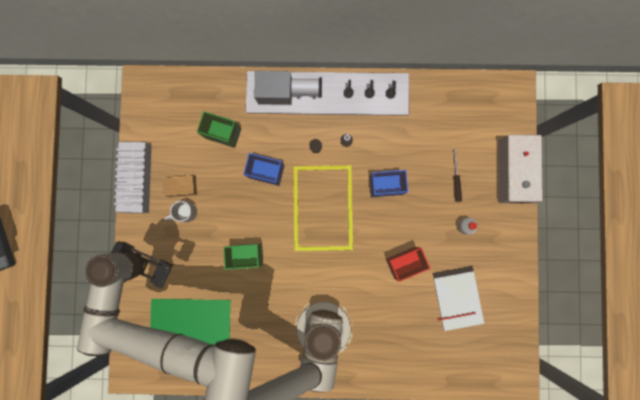

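View pics/side0.png

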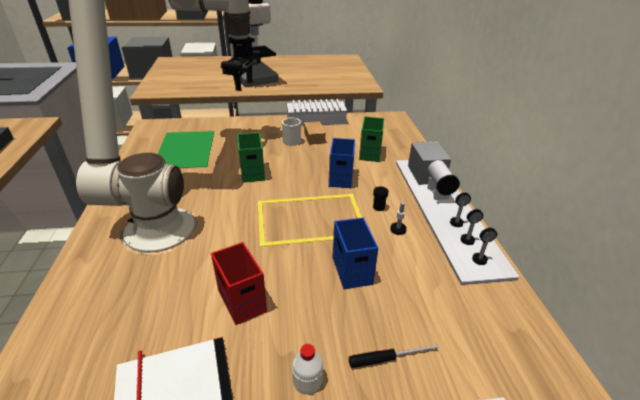

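```bash
cat > h.py <<'E'
from station import r,cams,ticket
import cv2,numpy as np
from scipy.optimize import minimize
def grab(n,name):
    im=cams.capture(n); cv2.imwrite(f"pics/{name}.png",im[:,:,::-1]); return im
def proj(n,P):
    m=cams.camera_model(n);P=np.atleast_2d(P);E=m["extrinsics"];c=P@E[:3,:3].T+E[:3,3]
    q=c@m["intrinsics"].T;return q[:,:2]/q[:,2:]
def unproj(n,uv,z):
    m=cams.camera_model(n);E=m["extrinsics"];K=m["intrinsics"]
    C=-E[:3,:3].T@E[:3,3];d=E[:3,:3].T@np.linalg.inv(K)@np.array([*uv,1.]);return C+d*(z-C[2])/d[2]
def blue(im):
    h=cv2.cvtColor(im,cv2.COLOR_RGB2HSV);m=cv2.inRange(h,(105,110,30),(130,255,255))
    return cv2.morphologyEx(m,cv2.MORPH_CLOSE,np.ones((5,5)))
def box(x,y,yaw,size):  # centred footprint
    a=np.array([[i,j,k] for i in(-.5,.5) for j in(-.5,.5) for k in(0,1)])*size
    c,s=np.cos(yaw),np.sin(yaw);return a@np.array([[c,s,0],[-s,c,0],[0,0,1]])+[x,y,0]
def fit(im_by_cam,x0,size):
    ms={}
    for n,im in im_by_cam.items():
        b=blue(im);k,lab,st,ce=cv2.connectedComponentsWithStats(b)
        c=proj(n,[x0[0],x0[1],size[2]*.6])[0]
        i=min((i for i in range(1,k) if st[i,4]>60),key=lambda i:np.hypot(*(ce[i]-c)))
        m=np.uint8(lab==i); hull=cv2.convexHull(cv2.findNonZero(m)); mm=np.zeros_like(m);cv2.fillConvexPoly(mm,hull,1)
        ms[n]=cv2.GaussianBlur(mm.astype(np.float32),(0,0),1)
    def cost(p):
        t=0
        for n,m in ms.items():
            h=cv2.convexHull(np.float32(proj(n,box(*p,size))));q=np.zeros(m.shape,np.uint8)
            cv2.fillConvexPoly(q,np.int32(np.round((h)*16)),1,shift=4)
            q=cv2.GaussianBlur(q.astype(np.float32),(0,0),1);t+=np.abs(q-m).sum()/m.sum()
        return t
    best=None
    for dy in(-.2,0,.2):
        o=minimize(cost,[x0[0],x0[1],x0[2]+dy],method="Nelder-Mead",options=dict(initial_simplex=[[x0[0]+a,x0[1]+b,x0[2]+dy+c] for a,b,c in((0,0,0),(.02,0,0),(0,.02,0),(0,0,.15))]))
        if best is None or o.fun<best.fun:best=o
    return best.x,best.fun
E
python3 - <<'E'
from h import *
T=cv2.imread("pics/top0.png")[:,:,::-1];S=cv2.imread("pics/side0.png")[:,:,::-1]
up=np.array([.08,.12,.13])
for px in((264,169),(388,183)):
    g=unproj("top",px,.1)
    for d in({"top":T},{"side":S},{"top":T,"side":S}): print(list(d),fit(d,[g[0],g[1],0],up))
m=cv2.inRange(cv2.cvtColor(T,cv2.COLOR_RGB2HSV),(24,130,150),(35,255,255))
h=cv2.convexHull(cv2.findNonZero(m)); rc=cv2.boxPoints(cv2.minAreaRect(h))
for p in rc: print("lane",p,unproj("top",p,0)[:2])
for n,p,z in(("lens",(316,145),.07),("post",(347,139),.1),("red",(408,263),.1),("greenfar",(218,128),.1),("greennear",(243,256),.1),("wipes",(180,185),.05),("mug",(181,211),.09),("bottle",(470,226),.1),("driver",(457,185),.02)):print(n,unproj("top",p,z)[:2].round(3))
E
```

```text
['top'] (array([ 0.5876166 ,  0.23501232, -0.33475693]), np.float64(0.37407684326171875))
['side'] (array([ 0.58450232,  0.23212063, -0.20520677]), np.float64(0.10388436913490295))
['top', 'side'] (array([ 0.58503596,  0.23060384, -0.18641245]), np.float64(0.5081185698509216))
['top'] (array([ 0.53734146, -0.21819877,  0.1856817 ]), np.float64(0.41371527314186096))
['side'] (array([ 0.53992533, -0.2253423 ,  0.0474571 ]), np.float64(0.04488937184214592))
['top', 'side'] (array([ 0.53956245, -0.22668911,  0.06085869]), np.float64(0.4877912998199463))
lane [292.3031  165.85097] [0.60776858 0.13128636]
lane [351.07452 164.65154] [ 0.61573317 -0.09257159]
lane [352.81226 249.79973] [ 0.29311476 -0.10331799]
lane [294.04083 250.99916] [0.28472151 0.11800942]
lens [0.677 0.04 ]
post [ 0.695 -0.072]
red [ 0.254 -0.294]
greenfar [0.728 0.396]
greennear [0.268 0.293]
wipes [0.523 0.543]
mug [0.425 0.524]
bottle [ 0.388 -0.513]
driver [ 0.542 -0.489]
```

```bash
cat >> h.py <<'E'
def delta(p,yaw_x):
    s=r.sense();R=s["ee_rot"];d=R.T@(np.array(p)-s["tcp_pos"])
    from scipy.spatial.transform import Rotation as Q
    c,si=np.cos(yaw_x),np.sin(yaw_x);T=np.array([[c,si,0],[si,-c,0],[0,0,-1.]])
    print(d.round(4),Q.from_matrix(R.T@T).as_rotvec(degrees=True).round(2),s["tcp_pos"].round(4),s["time_s"])
E
python3 -c "
from h import *
delta([.663,.215,.222],-.2)"
```

```text
[ 5.216e-01  1.620e-01 -1.000e-04] [ 1.100e-01  1.000e-02 -1.214e+01] [0.2499 0.5723 0.2216] 0.1
```

Call:
drive_tool(
  gripper=0.5,
  deltas=[
    {"dx":0.522,"dy":0.162,"dz":0,"wz":-12.1},
    {"dx":0.522,"dy":0.162,"dz":0,"wz":-12.1},
    {"dx":0.522,"dy":0.162,"dz":0,"wz":-12.1},
    {"dx":0.522,"dy":0.162,"dz":0,"wz":-12.1},
    {"dx":0.522,"dy":0.162,"dz":0,"wz":-12.1},
    {"dx":0.522,"dy":0.162,"dz":0,"wz":-12.1},
    {"dx":0.522,"dy":0.162,"dz":0,"wz":-12.1},
    {"dx":0.522,"dy":0.162,"dz":0,"wz":-12.1},
    {"dx":0.522,"dy":0.162,"dz":0,"wz":-12.1},
    {"dx":0.522,"dy":0.162,"dz":0,"wz":-12.1},
    {"dx":0.522,"dy":0.162,"dz":0,"wz":-12.1},
    {"dx":0.522,"dy":0.162,"dz":0,"wz":-12.1},
    {"dx":0.522,"dy":0.162,"dz":0,"wz":-12.1},
    {"dx":0.522,"dy":0.162,"dz":0,"wz":-12.1},
    {"dx":0.522,"dy":0.162,"dz":0,"wz":-12.1},
    {"dx":0.522,"dy":0.162,"dz":0,"wz":-12.1},
  ],
)

```text
schema error: expected keys dx, dy, dz, wx, wy, wz
```

```bash
python3 - <<'E'
from h import *
s=r.sense();print(s["gripper_width"])
delta([.663,.215,.097],-.2)
im=grab("wrist","w1")
S=grab("side","s1")
print(fit({"side":S},[.585,.231,-.2],np.array([.08,.12,.13])))
cv2.imwrite("pics/c1.png",np.vstack([im,S])[:,:,::-1][:, :])
E
```

```text
1.001440767602616
[0.5216 0.1618 0.1249] [ 1.100e-01  1.000e-02 -1.214e+01] [0.2499 0.5723 0.2216] 0.1
(array([ 0.58501418,  0.23194848, -0.19820141]), np.float64(0.10678733140230179))
```

View pics/w1.png

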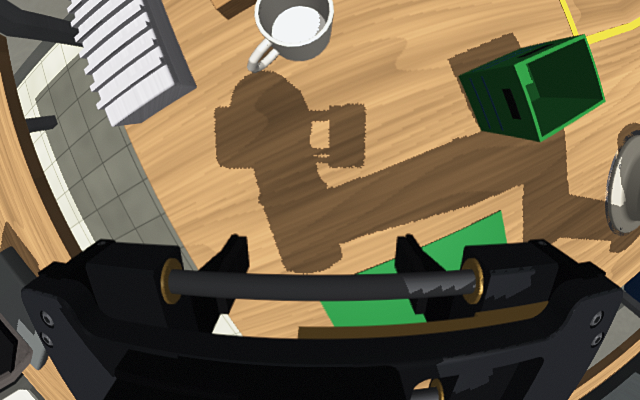

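Call:
drive_tool(
  gripper=0.5,
  deltas=[
    {"dx":0.522,"dy":0.162,"dz":0,"wx":0,"wy":0,"wz":-12.1},
    {"dx":0.522,"dy":0.162,"dz":0,"wx":0,"wy":0,"wz":-12.1},
    {"dx":0.522,"dy":0.162,"dz":0,"wx":0,"wy":0,"wz":-12.1},
    {"dx":0.522,"dy":0.162,"dz":0,"wx":0,"wy":0,"wz":-12.1},
    {"dx":0.522,"dy":0.162,"dz":0,"wx":0,"wy":0,"wz":-12.1},
    {"dx":0.522,"dy":0.162,"dz":0,"wx":0,"wy":0,"wz":-12.1},
    {"dx":0.522,"dy":0.162,"dz":0,"wx":0,"wy":0,"wz":-12.1},
    {"dx":0.522,"dy":0.162,"dz":0,"wx":0,"wy":0,"wz":-12.1},
    {"dx":0.522,"dy":0.162,"dz":0,"wx":0,"wy":0,"wz":-12.1},
    {"dx":0.522,"dy":0.162,"dz":0,"wx":0,"wy":0,"wz":-12.1},
    {"dx":0.522,"dy":0.162,"dz":0,"wx":0,"wy":0,"wz":-12.1},
    {"dx":0.522,"dy":0.162,"dz":0,"wx":0,"wy":0,"wz":-12.1},
    {"dx":0.522,"dy":0.162,"dz":0,"wx":0,"wy":0,"wz":-12.1},
    {"dx":0.522,"dy":0.162,"dz":0,"wx":0,"wy":0,"wz":-12.1},
    {"dx":0.522,"dy":0.162,"dz":0,"wx":0,"wy":0,"wz":-12.1},
    {"dx":0.522,"dy":0.162,"dz":0,"wx":0,"wy":0,"wz":-12.1},
  ],
)

```text
time_s: 1.8
tcp_pos: [0.6629, 0.2166, 0.223]
ee_rot: [[0.98, -0.197, 0.0], [-0.197, -0.98, 0.0], [0.0, -0.0, -1.0]]
wrist_force: [-0.2, -0.8, -1.1]
gripper_width: 0.501
```

```bash
python3 - <<'E'
from h import *
s=r.sense();print(s["gripper_width"])
delta([.663,.215,.097],-.2)
im=grab("wrist","w2")
S=grab("side","s2")
E
```

```text
0.500524999030679
[0.0004 0.0016 0.126 ] [-0.02 -0.02  0.08] [0.6629 0.2166 0.223 ] 1.8
```

View pics/w2.png

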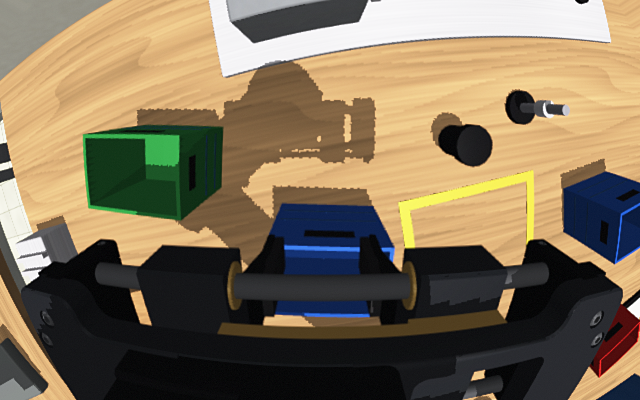

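View pics/s2.png

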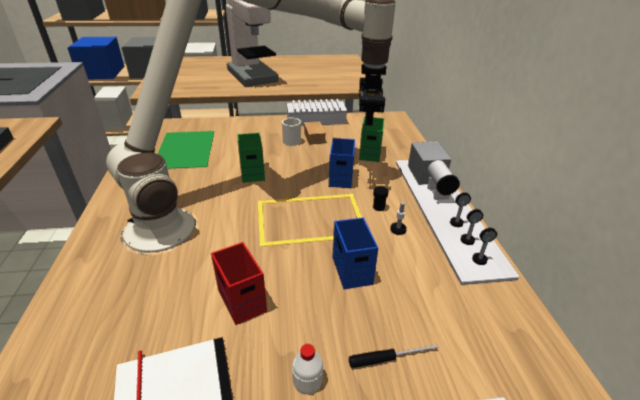

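Call:
drive_tool(
  deltas=[
    {"dx":0,"dy":0,"dz":0.045,"wx":0,"wy":0,"wz":0},
    {"dx":0,"dy":0,"dz":0.09,"wx":0,"wy":0,"wz":0},
    {"dx":0,"dy":0,"dz":0.126,"wx":0,"wy":0,"wz":0},
    {"dx":0,"dy":0,"dz":0.126,"wx":0,"wy":0,"wz":0},
    {"dx":-0.015,"dy":0,"dz":0.126,"wx":0,"wy":0,"wz":0},
    {"dx":-0.025,"dy":0,"dz":0.126,"wx":0,"wy":0,"wz":0},
    {"dx":-0.035,"dy":0,"dz":0.126,"wx":0,"wy":0,"wz":0},
    {"dx":-0.045,"dy":0,"dz":0.126,"wx":0,"wy":0,"wz":0},
    {"dx":-0.055,"dy":0,"dz":0.126,"wx":0,"wy":0,"wz":0},
    {"dx":-0.065,"dy":0,"dz":0.126,"wx":0,"wy":0,"wz":0},
  ],
)

```text
time_s: 2.9
tcp_pos: [0.6005, 0.2289, 0.0984]
ee_rot: [[0.98, -0.199, 0.004], [-0.199, -0.98, 0.002], [0.003, -0.002, -1.0]]
wrist_force: [3.8, 0.0, 5.1]
gripper_width: 0.5
```

```bash
python3 - <<'E'
from h import *
S=grab("side","s3")
cv2.imwrite("pics/s3c.png",cv2.resize(S[90:290,200:460],None,fx=3,fy=3)[:,:,::-1])
E
```

```text
(no output)
```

View pics/s3c.png

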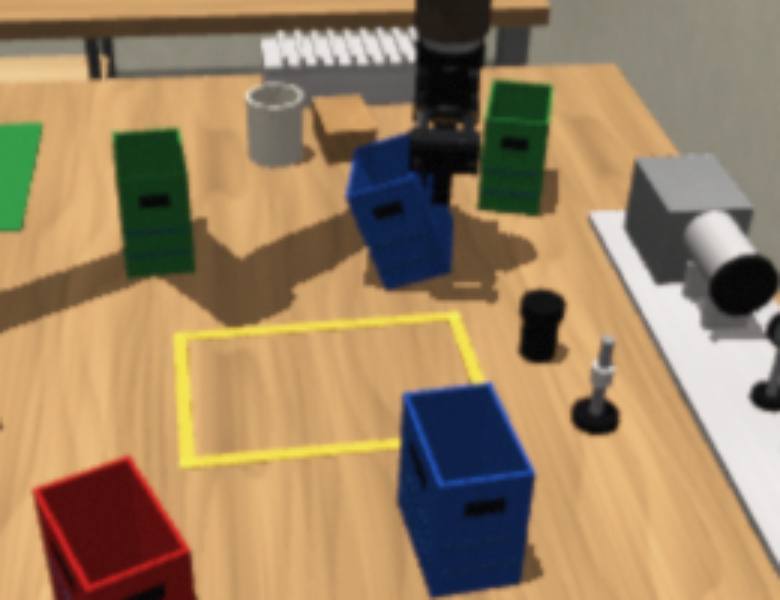

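The left crate is tipping cleanly towards the robot (about 15° at px 400,210 in the crop). I'll push on.

Call:
drive_tool(
  deltas=[
    {"dx":-0.01,"dy":0,"dz":0,"wx":0,"wy":0,"wz":0},
    {"dx":-0.02,"dy":0,"dz":0,"wx":0,"wy":0,"wz":0},
    {"dx":-0.03,"dy":0,"dz":0,"wx":0,"wy":0,"wz":0},
    {"dx":-0.04,"dy":0,"dz":0,"wx":0,"wy":0,"wz":0},
    {"dx":-0.05,"dy":0,"dz":0,"wx":0,"wy":0,"wz":0},
    {"dx":-0.06,"dy":0,"dz":0,"wx":0,"wy":0,"wz":0},
    {"dx":-0.065,"dy":0,"dz":0,"wx":0,"wy":0,"wz":0},
    {"dx":-0.07,"dy":0,"dz":0,"wx":0,"wy":0,"wz":0},
    {"dx":-0.07,"dy":0,"dz":0,"wx":0,"wy":0,"wz":0},
  ],
)

```text
time_s: 3.85
tcp_pos: [0.5308, 0.2424, 0.0965]
ee_rot: [[0.98, -0.199, -0.0], [-0.199, -0.98, -0.0], [-0.0, 0.0, -1.0]]
wrist_force: [-0.4, 0.0, 0.7]
gripper_width: 0.499
```

```bash
python3 - <<'E'
from h import *
S=grab("side","s4")
cv2.imwrite("pics/s4c.png",cv2.resize(S[90:290,200:460],None,fx=3,fy=3)[:,:,::-1])
E
```

```text
(no output)
```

View pics/s4c.png

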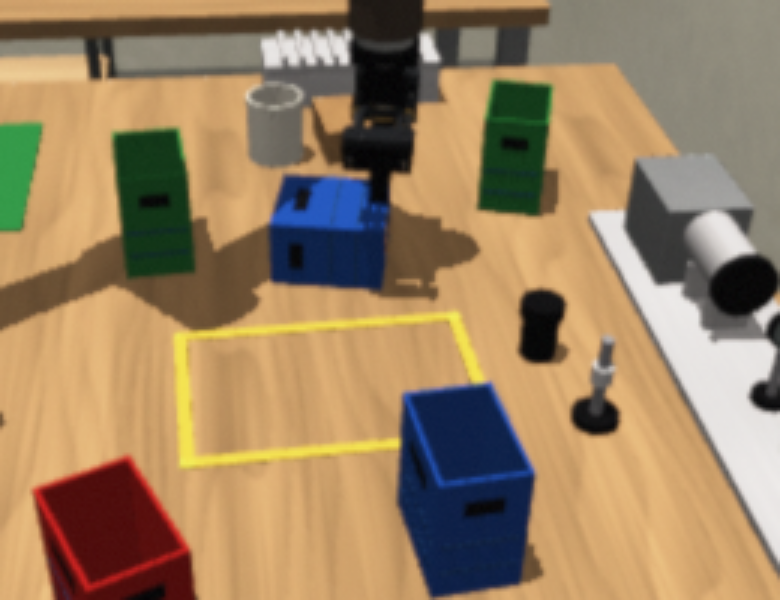

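The left crate lies on its side with its mouth towards the robot. Now I'll back off to look at its underside.

Call:
drive_tool(
  deltas=[
    {"dx":0.02,"dy":0,"dz":-0.045,"wx":0,"wy":0,"wz":0},
    {"dx":0.06,"dy":0,"dz":-0.075,"wx":0,"wy":0,"wz":0},
    {"dx":0.1,"dy":0,"dz":-0.1,"wx":0,"wy":0,"wz":0},
    {"dx":0.14,"dy":0,"dz":-0.125,"wx":0,"wy":0,"wz":0},
    {"dx":0.14,"dy":0,"dz":-0.125,"wx":0,"wy":0,"wz":0},
    {"dx":0.14,"dy":0,"dz":-0.125,"wx":0,"wy":0,"wz":0},
  ],
)

```text
time_s: 4.5
tcp_pos: [0.6691, 0.2137, 0.2208]
ee_rot: [[0.98, -0.201, -0.001], [-0.201, -0.98, 0.0], [-0.001, -0.0, -1.0]]
wrist_force: [-1.8, 0.1, -1.1]
gripper_width: 0.496
```

```bash
python3 - <<'E'
from h import *
im=grab("wrist","w5");S=grab("side","s5")
print(fit({"side":S},[.482,.252,-.2],np.array([.13,.12,.08])))
delta([.62,-.222,.222],.05)
E
```

```text
(array([ 0.47375606,  0.24905471, -0.09909249]), np.float64(0.07088989019393921))
[ 0.0406  0.4368 -0.0014] [  0.07   0.17 -14.37] [0.6673 0.2141 0.22  ] 4.6
```

View pics/w5.png

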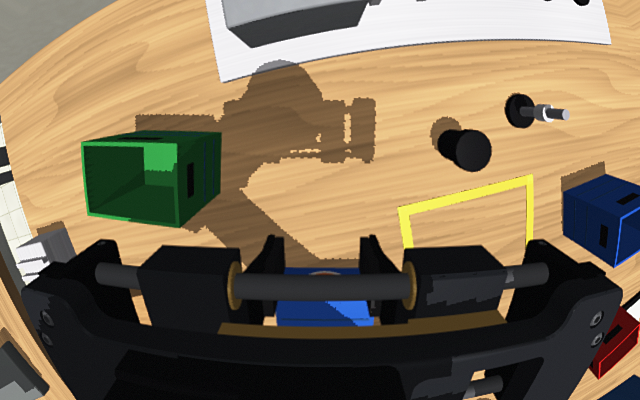

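```bash
python3 - <<'E'
import cv2
im=cv2.imread("pics/w5.png");cv2.imwrite("pics/w5c.png",cv2.resize(im[230:340,240:410],None,fx=4.5,fy=4.5,interpolation=cv2.INTER_CUBIC))
E
```

```text
(no output)
```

View pics/w5c.png

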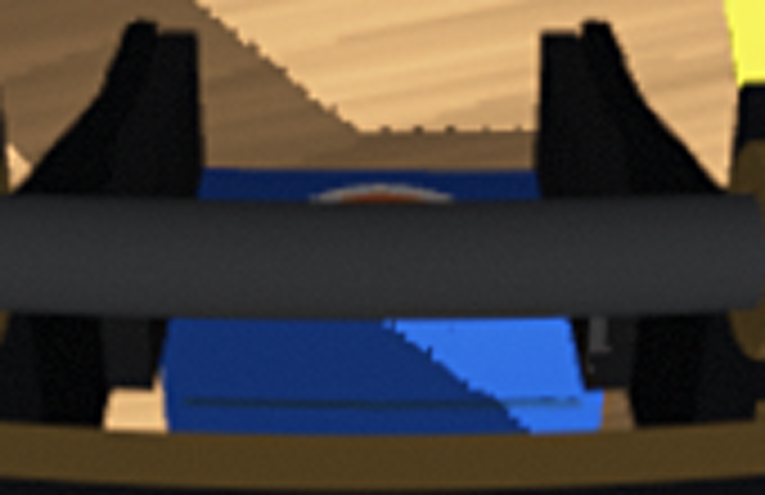

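The left crate shows the orange disc with its white rim (px ~325,273), so it is crate_a. Now the right crate.

Call:
drive_tool(
  deltas=[
    {"dx":0.041,"dy":0.437,"dz":0,"wx":0,"wy":0,"wz":-14.4},
    {"dx":0.041,"dy":0.437,"dz":0,"wx":0,"wy":0,"wz":-14.4},
    {"dx":0.041,"dy":0.437,"dz":0,"wx":0,"wy":0,"wz":-14.4},
    {"dx":0.041,"dy":0.437,"dz":0,"wx":0,"wy":0,"wz":-14.4},
    {"dx":0.041,"dy":0.437,"dz":0,"wx":0,"wy":0,"wz":-14.4},
    {"dx":0.041,"dy":0.437,"dz":0,"wx":0,"wy":0,"wz":-14.4},
    {"dx":0.041,"dy":0.437,"dz":0,"wx":0,"wy":0,"wz":-14.4},
    {"dx":0.041,"dy":0.437,"dz":0,"wx":0,"wy":0,"wz":-14.4},
    {"dx":0.041,"dy":0.437,"dz":0,"wx":0,"wy":0,"wz":-14.4},
    {"dx":0.041,"dy":0.437,"dz":0,"wx":0,"wy":0,"wz":-14.4},
    {"dx":0.041,"dy":0.437,"dz":0,"wx":0,"wy":0,"wz":-14.4},
    {"dx":0.041,"dy":0.437,"dz":0,"wx":0,"wy":0,"wz":-14.4},
    {"dx":0.041,"dy":0.437,"dz":0,"wx":0,"wy":0,"wz":-14.4},
  ],
)

```text
time_s: 5.9
tcp_pos: [0.6217, -0.2203, 0.2215]
ee_rot: [[0.999, 0.053, -0.0], [0.053, -0.999, 0.0], [-0.0, -0.0, -1.0]]
wrist_force: [-0.3, -0.3, -0.3]
gripper_width: 0.503
```

```bash
python3 - <<'E'
from h import *
im=grab("wrist","w6")
delta([.62,-.222,.097],.05)
E
```

```text
[-0.0019  0.0015  0.1246] [-0.01  0.01  0.17] [ 0.6218 -0.2204  0.2216] 5.95
```

View pics/w6.png

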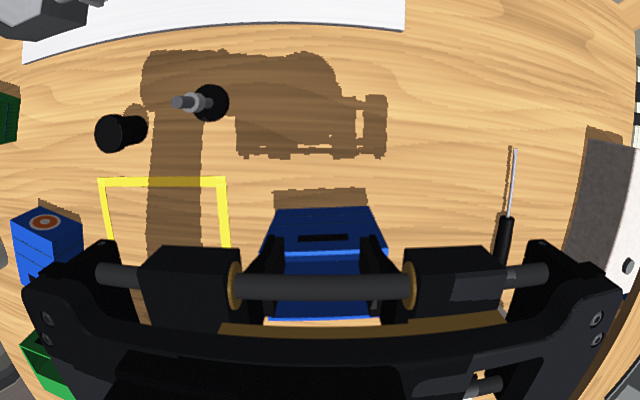

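The left crate's stamp is now plainly visible at (45,222). The right crate is centred and squared up at (325,250), so I'll use the same tipping stroke.

Call:
drive_tool(
  deltas=[
    {"dx":0,"dy":0,"dz":0.045,"wx":0,"wy":0,"wz":0},
    {"dx":0,"dy":0,"dz":0.09,"wx":0,"wy":0,"wz":0},
    {"dx":0,"dy":0,"dz":0.125,"wx":0,"wy":0,"wz":0},
    {"dx":0,"dy":0,"dz":0.125,"wx":0,"wy":0,"wz":0},
    {"dx":-0.015,"dy":0,"dz":0.125,"wx":0,"wy":0,"wz":0},
    {"dx":-0.025,"dy":0,"dz":0.125,"wx":0,"wy":0,"wz":0},
    {"dx":-0.035,"dy":0,"dz":0.125,"wx":0,"wy":0,"wz":0},
    {"dx":-0.045,"dy":0,"dz":0.125,"wx":0,"wy":0,"wz":0},
    {"dx":-0.055,"dy":0,"dz":0.125,"wx":0,"wy":0,"wz":0},
    {"dx":-0.065,"dy":0,"dz":0.125,"wx":0,"wy":0,"wz":0},
  ],
)

```text
time_s: 6.95
tcp_pos: [0.5575, -0.2257, 0.0983]
ee_rot: [[0.999, 0.051, 0.004], [0.051, -0.999, -0.001], [0.004, 0.001, -1.0]]
wrist_force: [3.1, 0.5, 4.4]
gripper_width: 0.501
```

```bash
python3 - <<'E'
from h import *
S=grab("side","s7")
cv2.imwrite("pics/s7c.png",cv2.resize(S[110:360,180:460],None,fx=2.3,fy=2.3)[:,:,::-1])
E
```

```text
(no output)
```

View pics/s7c.png

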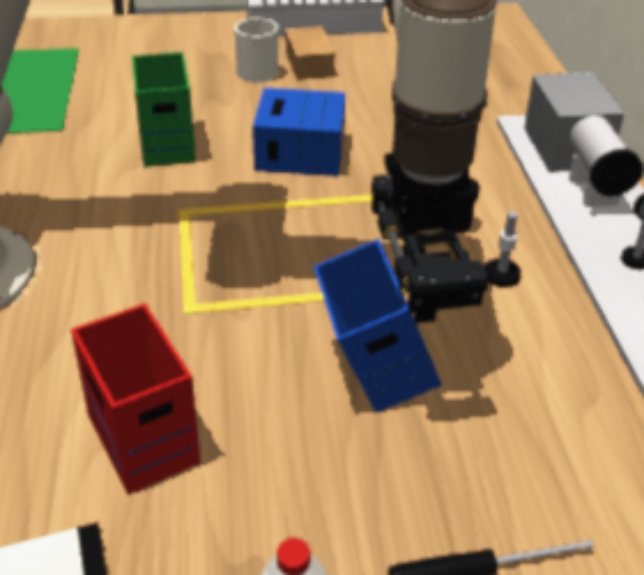

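It is tipping and clear of the red box. I'll finish the stroke.

Call:
drive_tool(
  deltas=[
    {"dx":-0.01,"dy":0,"dz":0,"wx":0,"wy":0,"wz":0},
    {"dx":-0.02,"dy":0,"dz":0,"wx":0,"wy":0,"wz":0},
    {"dx":-0.03,"dy":0,"dz":0,"wx":0,"wy":0,"wz":0},
    {"dx":-0.038,"dy":0,"dz":0,"wx":0,"wy":0,"wz":0},
    {"dx":-0.046,"dy":0,"dz":0,"wx":0,"wy":0,"wz":0},
    {"dx":-0.054,"dy":0,"dz":0,"wx":0,"wy":0,"wz":0},
    {"dx":-0.06,"dy":0,"dz":0,"wx":0,"wy":0,"wz":0},
    {"dx":-0.065,"dy":0,"dz":0,"wx":0,"wy":0,"wz":0},
    {"dx":-0.065,"dy":0,"dz":0,"wx":0,"wy":0,"wz":0},
    {"dx":-0.065,"dy":0,"dz":0,"wx":0,"wy":0,"wz":0},
  ],
)

```text
time_s: 8.0
tcp_pos: [0.492, -0.2287, 0.0966]
ee_rot: [[0.999, 0.051, 0.0], [0.051, -0.999, -0.0], [0.0, 0.0, -1.0]]
wrist_force: [0.5, 0.1, -0.6]
gripper_width: 0.497
```

```bash
python3 - <<'E'
from h import *
S=grab("side","s8")
cv2.imwrite("pics/s8c.png",cv2.resize(S[110:360,180:460],None,fx=2.3,fy=2.3)[:,:,::-1])
E
```

```text
(no output)
```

View pics/s8c.png

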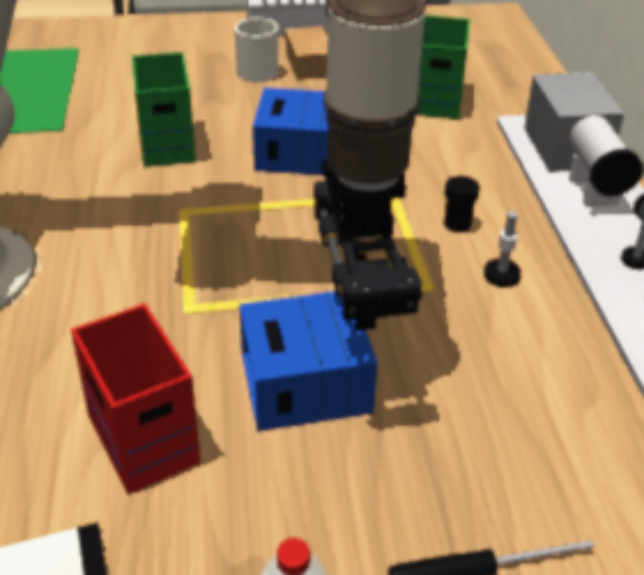

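Call:
drive_tool(
  deltas=[
    {"dx":0.02,"dy":0,"dz":-0.045,"wx":0,"wy":0,"wz":0},
    {"dx":0.05,"dy":0,"dz":-0.085,"wx":0,"wy":0,"wz":0},
    {"dx":0.08,"dy":-0.03,"dz":-0.125,"wx":0,"wy":0,"wz":0},
    {"dx":0.11,"dy":-0.06,"dz":-0.15,"wx":0,"wy":0,"wz":0},
    {"dx":0.14,"dy":-0.1,"dz":-0.15,"wx":0,"wy":0,"wz":0},
    {"dx":0.14,"dy":-0.15,"dz":-0.15,"wx":0,"wy":0,"wz":0},
    {"dx":0.14,"dy":-0.2,"dz":-0.15,"wx":0,"wy":0,"wz":0},
    {"dx":0.14,"dy":-0.2,"dz":-0.15,"wx":0,"wy":0,"wz":0},
    {"dx":0.14,"dy":-0.2,"dz":-0.15,"wx":0,"wy":0,"wz":0},
  ],
)

```text
time_s: 8.95
tcp_pos: [0.6217, -0.0201, 0.2464]
ee_rot: [[0.999, 0.054, -0.0], [0.054, -0.999, -0.0], [-0.0, 0.0, -1.0]]
wrist_force: [-0.4, -1.1, 0.1]
gripper_width: 0.504
```

```bash
python3 - <<'E'
from h import *
W=grab("wrist","w9");S=grab("side","s9");T=grab("top","t9")
L=np.array([.13,.12,.08])
for g in([.474,.25,-.1],[.43,-.23,.05]):
    for d in({"top":T},{"side":S},{"top":T,"side":S}): print(list(d),fit(d,g,L))
print(r.sense()["joints"].round(1))
E
```

```text
['top'] (array([ 0.47871206,  0.26208636, -0.21375143]), np.float64(0.3340020179748535))
['side'] (array([ 0.47541612,  0.24887583, -0.09898317]), np.float64(0.06495310366153717))
['top', 'side'] (array([ 0.47673048,  0.25305077, -0.14848925]), np.float64(0.4131644666194916))
['top'] (array([ 0.43115076, -0.23707026,  0.00923515]), np.float64(0.12341504544019699))
['side'] (array([ 0.43213942, -0.23627655,  0.04236824]), np.float64(0.04272539168596268))
['top', 'side'] (array([ 0.43230255, -0.23537307,  0.04521083]), np.float64(0.17377977073192596))
[ 12.8  20.9   2.2   0.  -71.3  80. ]
```

View pics/w9.png

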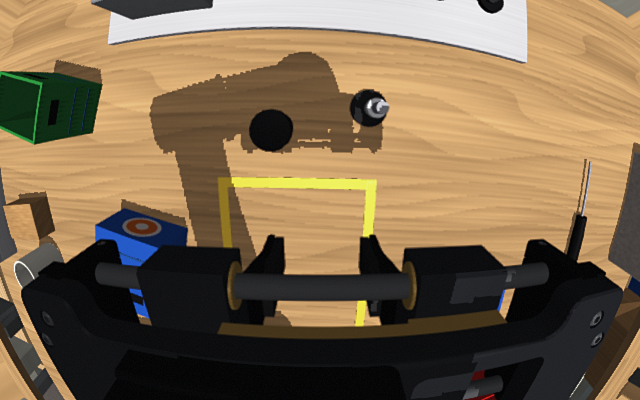

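View pics/t9.png

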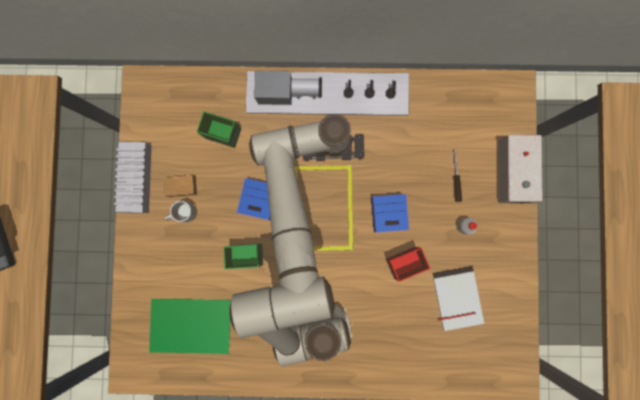

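The wrist view shows the stamp clearly at (142,226). I still want the right crate's bare underside in view, but I'm travelling left now, so I'll check it when I come back. Next I go to the far (+y) side of crate_a.

```bash
python3 -c "
from h import *
delta([.50,.356,.222],np.pi/2-.2)"
```

```text
[-0.1026 -0.3844  0.0244] [ 0.000e+00  2.000e-02 -7.571e+01] [ 0.6215 -0.0229  0.2465] 9.1
```

Call:
drive_tool(
  gripper=0.8,
  deltas=[
    {"dx":-0.103,"dy":-0.384,"dz":0,"wx":0,"wy":0,"wz":-75.7},
    {"dx":-0.103,"dy":-0.384,"dz":0,"wx":0,"wy":0,"wz":-75.7},
    {"dx":-0.103,"dy":-0.384,"dz":0,"wx":0,"wy":0,"wz":-75.7},
    {"dx":-0.103,"dy":-0.384,"dz":0,"wx":0,"wy":0,"wz":-75.7},
    {"dx":-0.103,"dy":-0.384,"dz":0,"wx":0,"wy":0,"wz":-75.7},
    {"dx":-0.103,"dy":-0.384,"dz":0,"wx":0,"wy":0,"wz":-75.7},
    {"dx":-0.103,"dy":-0.384,"dz":0,"wx":0,"wy":0,"wz":-75.7},
    {"dx":-0.103,"dy":-0.384,"dz":0,"wx":0,"wy":0,"wz":-75.7},
    {"dx":-0.103,"dy":-0.384,"dz":0,"wx":0,"wy":0,"wz":-75.7},
    {"dx":-0.103,"dy":-0.384,"dz":0,"wx":0,"wy":0,"wz":-75.7},
    {"dx":-0.103,"dy":-0.384,"dz":0,"wx":0,"wy":0,"wz":-75.7},
    {"dx":-0.103,"dy":-0.384,"dz":0,"wx":0,"wy":0,"wz":-75.7},
    {"dx":-0.103,"dy":-0.384,"dz":0,"wx":0,"wy":0,"wz":-75.7},
  ],
)

```text
time_s: 10.4
tcp_pos: [0.4998, 0.3552, 0.2468]
ee_rot: [[0.201, 0.98, 0.0], [0.98, -0.201, 0.0], [0.0, 0.0, -1.0]]
wrist_force: [-0.5, 0.8, -0.3]
gripper_width: 0.801
```

```bash
python3 - <<'E'
from h import *
delta([.50,.356,.025],np.pi/2-.2)
im=grab("wrist","w10");T=grab("top","t10");S=grab("side","s10")
L=np.array([.13,.12,.08])
print(fit({"side":S},[.477,.25,-.15],L),fit({"top":T},[.477,.25,-.15],L))
cv2.imwrite("pics/t10c.png",cv2.resize(T[100:300,170:440],None,fx=2.5,fy=2.5)[:,:,::-1])
E
```

```text
[ 0.0007 -0.      0.2218] [ 0.01 -0.01 -0.11] [0.4998 0.3552 0.2468] 10.4
(array([ 0.47575087,  0.25154542, -0.15470509]), np.float64(0.04448048770427704)) (array([ 0.47682113,  0.25365578, -0.25408761]), np.float64(0.11354079097509384))
```

View pics/w10.png

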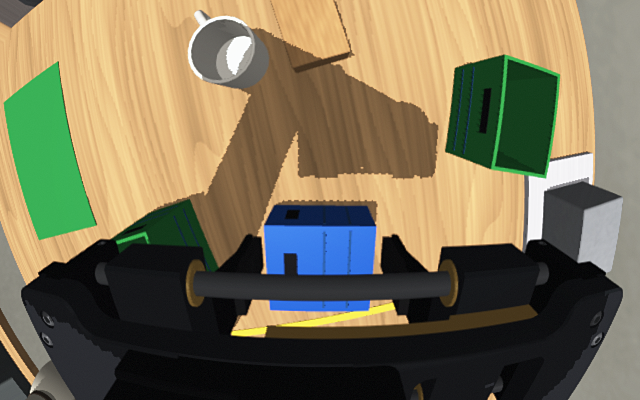

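View pics/t10c.png

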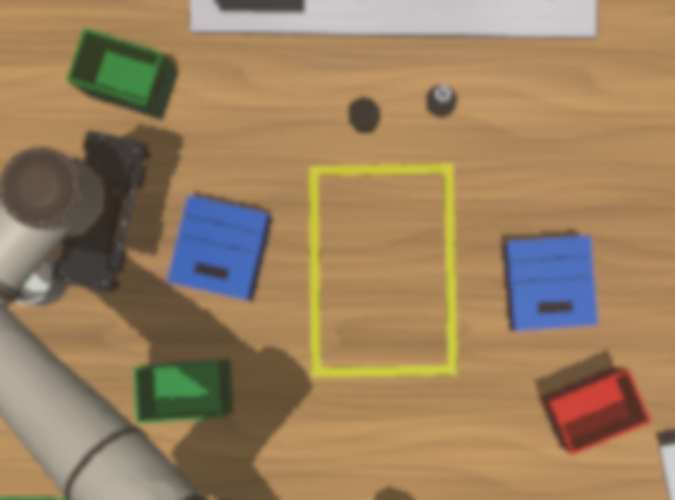

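The crate face is square to the fingers and centred (col 320). I'll descend and start the push.

Call:
drive_tool(
  deltas=[
    {"dx":0,"dy":0,"dz":0.05,"wx":0,"wy":0,"wz":0},
    {"dx":0,"dy":0,"dz":0.1,"wx":0,"wy":0,"wz":0},
    {"dx":0,"dy":0,"dz":0.15,"wx":0,"wy":0,"wz":0},
    {"dx":0,"dy":0,"dz":0.19,"wx":0,"wy":0,"wz":0},
    {"dx":0,"dy":0,"dz":0.215,"wx":0,"wy":0,"wz":0},
    {"dx":0,"dy":0,"dz":0.222,"wx":0,"wy":0,"wz":0},
    {"dx":-0.015,"dy":0,"dz":0.222,"wx":0,"wy":0,"wz":0},
    {"dx":-0.028,"dy":0,"dz":0.222,"wx":0,"wy":0,"wz":0},
    {"dx":-0.036,"dy":0,"dz":0.222,"wx":0,"wy":0,"wz":0},
    {"dx":-0.045,"dy":0,"dz":0.222,"wx":0,"wy":0,"wz":0},
    {"dx":-0.056,"dy":0,"dz":0.222,"wx":0,"wy":0,"wz":0},
    {"dx":-0.068,"dy":0,"dz":0.222,"wx":0,"wy":0,"wz":0},
    {"dx":-0.08,"dy":0,"dz":0.222,"wx":0,"wy":0,"wz":0},
    {"dx":-0.092,"dy":0,"dz":0.222,"wx":0,"wy":0,"wz":0},
    {"dx":-0.104,"dy":0,"dz":0.222,"wx":0,"wy":0,"wz":0},
    {"dx":-0.114,"dy":0,"dz":0.222,"wx":0,"wy":0,"wz":0},
    {"dx":-0.12,"dy":0,"dz":0.222,"wx":0,"wy":0,"wz":0},
    {"dx":-0.12,"dy":0,"dz":0.222,"wx":0,"wy":0,"wz":0},
  ],
)

```text
time_s: 12.35
tcp_pos: [0.4742, 0.2368, 0.0239]
ee_rot: [[0.199, 0.98, -0.003], [0.98, -0.199, -0.002], [-0.003, -0.002, -1.0]]
wrist_force: [-0.2, 1.6, 0.4]
gripper_width: 0.8
```

```bash
python3 - <<'E'
from h import *
T=grab("top","t11");S=grab("side","s11")
L=np.array([.13,.12,.08])
print(fit({"side":S},[.46,.17,-.2],L))
cv2.imwrite("pics/s11c.png",np.hstack([cv2.resize(T[100:300,170:440],(400,296)),cv2.resize(S[110:360,180:460],(332,296))])[:,:,::-1])
E
```

```text
(array([ 0.45882095,  0.17321562, -0.15991202]), np.float64(0.04957575350999832))
```

View pics/s11c.png

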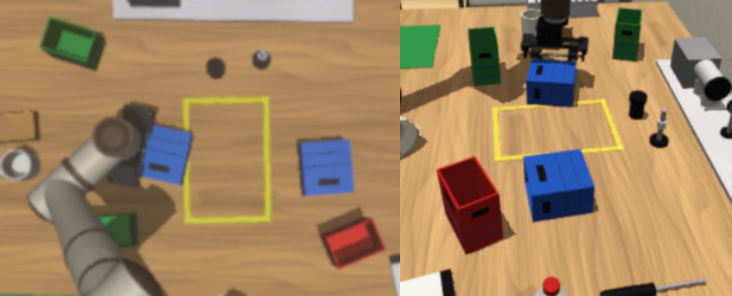

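Sliding straight. I'll continue with about 160 mm more.

Call:
drive_tool(
  deltas=[
    {"dx":-0.008,"dy":0,"dz":0,"wx":0,"wy":0,"wz":0},
    {"dx":-0.02,"dy":0,"dz":0,"wx":0,"wy":0,"wz":0},
    {"dx":-0.032,"dy":0,"dz":0,"wx":0,"wy":0,"wz":0},
    {"dx":-0.044,"dy":0,"dz":0,"wx":0,"wy":0,"wz":0},
    {"dx":-0.056,"dy":0,"dz":0,"wx":0,"wy":0,"wz":0},
    {"dx":-0.068,"dy":0,"dz":0,"wx":0,"wy":0,"wz":0},
    {"dx":-0.08,"dy":0,"dz":0,"wx":0,"wy":0,"wz":0},
    {"dx":-0.092,"dy":0,"dz":0,"wx":0,"wy":0,"wz":0},
    {"dx":-0.104,"dy":0,"dz":0,"wx":0,"wy":0,"wz":0},
    {"dx":-0.116,"dy":0,"dz":0,"wx":0,"wy":0,"wz":0},
    {"dx":-0.128,"dy":0,"dz":0,"wx":0,"wy":0,"wz":0},
    {"dx":-0.14,"dy":0,"dz":0,"wx":0,"wy":0,"wz":0},
    {"dx":-0.15,"dy":0,"dz":0,"wx":0,"wy":0,"wz":0},
    {"dx":-0.156,"dy":0,"dz":0,"wx":0,"wy":0,"wz":0},
    {"dx":-0.159,"dy":0,"dz":0,"wx":0,"wy":0,"wz":0},
    {"dx":-0.159,"dy":0,"dz":0,"wx":0,"wy":0,"wz":0},
  ],
)

```text
time_s: 14.05
tcp_pos: [0.4436, 0.0823, 0.0245]
ee_rot: [[0.198, 0.98, -0.001], [0.98, -0.198, -0.001], [-0.001, -0.001, -1.0]]
wrist_force: [-0.4, 0.6, 0.2]
gripper_width: 0.802
```

```bash
python3 - <<'E'
from h import *
T=grab("top","t12");S=grab("side","s12")
L=np.array([.13,.12,.08])
print(fit({"side":S},[.43,.015,-.2],L))
cv2.imwrite("pics/s12c.png",np.hstack([cv2.resize(T[100:300,170:440],(400,296)),cv2.resize(S[110:360,180:460],(332,296))])[:,:,::-1])
E
```

```text
(array([ 0.42848403,  0.01759876, -0.14889723]), np.float64(0.03088316135108471))
```

View pics/s12c.png

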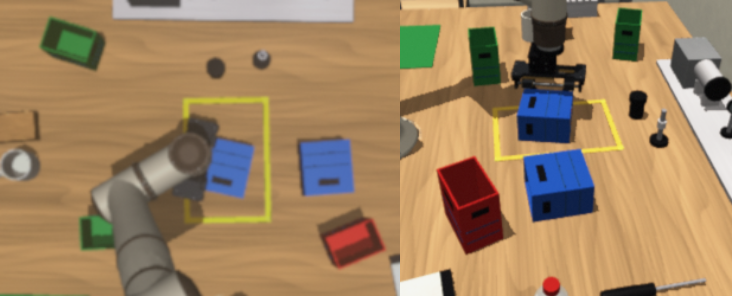

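Call:
drive_tool(
  deltas=[
    {"dx":0.02,"dy":0,"dz":0,"wx":0,"wy":0,"wz":0},
    {"dx":0.045,"dy":0,"dz":-0.01,"wx":0,"wy":0,"wz":0},
    {"dx":0.07,"dy":0,"dz":-0.05,"wx":0,"wy":0,"wz":0},
    {"dx":0.09,"dy":0,"dz":-0.095,"wx":0,"wy":0,"wz":0},
    {"dx":0.1,"dy":0,"dz":-0.14,"wx":0,"wy":0,"wz":0},
    {"dx":0.1,"dy":0,"dz":-0.19,"wx":0,"wy":0,"wz":0},
    {"dx":0.1,"dy":0,"dz":-0.225,"wx":0,"wy":0,"wz":0},
    {"dx":0.1,"dy":0,"dz":-0.225,"wx":0,"wy":0,"wz":0},
  ],
)

```text
time_s: 14.95
tcp_pos: [0.4661, 0.1827, 0.2553]
ee_rot: [[0.196, 0.981, 0.01], [0.981, -0.196, 0.006], [0.008, 0.009, -1.0]]
wrist_force: [0.4, 0.3, -0.4]
gripper_width: 0.797
```

```bash
python3 -c "
from h import *
delta([.65,.17,.25],0)"
```

```text
[0.0236 0.1827 0.0071] [ 0.11 -0.71 78.69] [0.4661 0.1827 0.2553] 14.95
```

Call:
drive_tool(
  deltas=[
    {"dx":0.024,"dy":0.183,"dz":0,"wx":0,"wy":0,"wz":78.7},
    {"dx":0.024,"dy":0.183,"dz":0,"wx":0,"wy":0,"wz":78.7},
    {"dx":0.024,"dy":0.183,"dz":0,"wx":0,"wy":0,"wz":78.7},
    {"dx":0.024,"dy":0.183,"dz":0,"wx":0,"wy":0,"wz":78.7},
    {"dx":0.024,"dy":0.183,"dz":0,"wx":0,"wy":0,"wz":78.7},
    {"dx":0.024,"dy":0.183,"dz":0,"wx":0,"wy":0,"wz":78.7},
    {"dx":0.024,"dy":0.183,"dz":0,"wx":0,"wy":0,"wz":78.7},
    {"dx":0.024,"dy":0.183,"dz":0,"wx":0,"wy":0,"wz":78.7},
    {"dx":0.024,"dy":0.183,"dz":0,"wx":0,"wy":0,"wz":78.7},
    {"dx":0.024,"dy":0.183,"dz":0,"wx":0,"wy":0,"wz":78.7},
    {"dx":0.024,"dy":0.183,"dz":0,"wx":0,"wy":0,"wz":78.7},
    {"dx":0.024,"dy":0.183,"dz":0,"wx":0,"wy":0,"wz":78.7},
  ],
)

```text
time_s: 16.15
tcp_pos: [0.6477, 0.1684, 0.249]
ee_rot: [[1.0, 0.001, -0.001], [0.001, -1.0, -0.0], [-0.001, 0.0, -1.0]]
wrist_force: [0.2, 0.3, 0.1]
gripper_width: 0.8
```

```bash
python3 - <<'E'
from h import *
W=grab("wrist","w13");T=grab("top","t13");S=grab("side","s13")
L=np.array([.13,.12,.08])
for g in([.43,.015,-.2],[.43,-.235,.05]): 
  for d in ({"side":S},{"top":T}):
    p,f=fit(d,g,L);print(p.round(3),round(float(f),3)); b=box(*p,L)[::2,:2];print(b.round(3).tolist())
cv2.imwrite("pics/s13c.png",np.hstack([cv2.resize(T[100:300,170:440],(400,296)),cv2.resize(S[110:360,180:460],(332,296))])[:,:,::-1])
E
```

```text
[ 0.428  0.018 -0.151] 0.042
[[0.355, -0.032], [0.373, 0.087], [0.484, -0.052], [0.502, 0.067]]
[ 0.429  0.017 -0.179] 0.081
[[0.354, -0.031], [0.375, 0.087], [0.482, -0.054], [0.503, 0.064]]
[ 0.432 -0.237  0.045] 0.043
[[0.37, -0.299], [0.365, -0.179], [0.5, -0.294], [0.494, -0.174]]
[ 0.43  -0.235  0.05 ] 0.129
[[0.368, -0.298], [0.362, -0.179], [0.498, -0.292], [0.492, -0.172]]
```

View pics/s13c.png

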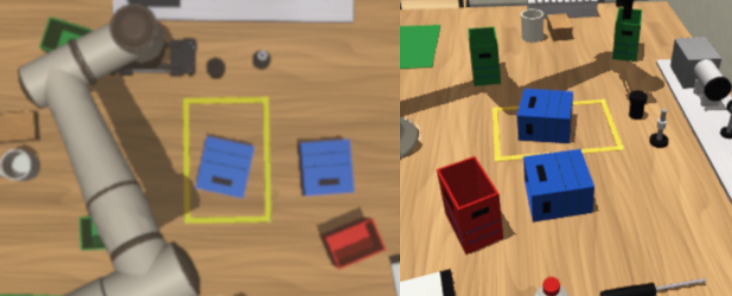

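View pics/w13.png

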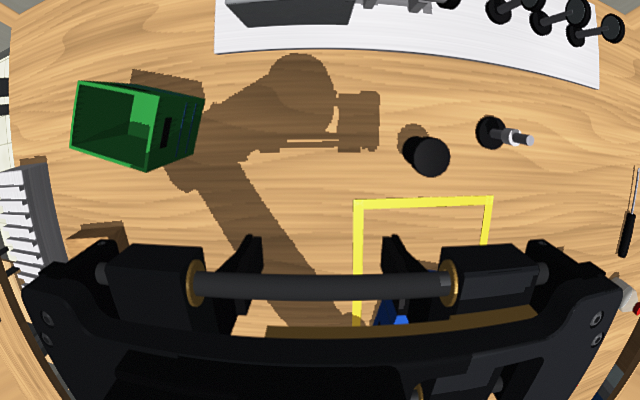

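View pics/t13.png

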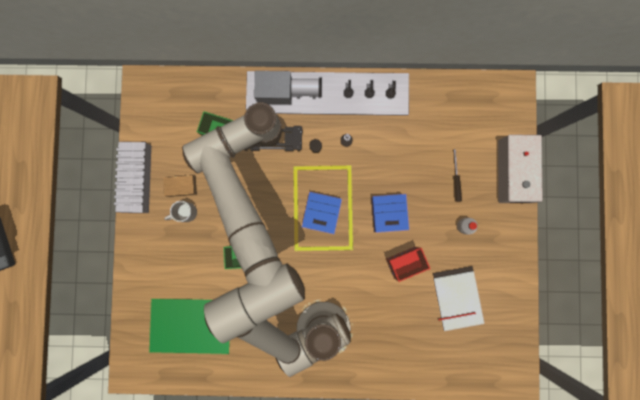

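Crate_a is wholly inside the lane, with margins over 40 mm from the tape's outer edges. One more look at the right crate's underside before handing in.

Call:
drive_tool(
  deltas=[
    {"dx":-0.035,"dy":-0.03,"dz":0,"wx":0,"wy":0,"wz":0},
    {"dx":-0.07,"dy":-0.06,"dz":0,"wx":0,"wy":0,"wz":0},
    {"dx":-0.08,"dy":-0.06,"dz":0,"wx":0,"wy":0,"wz":0},
    {"dx":-0.08,"dy":-0.06,"dz":0,"wx":0,"wy":0,"wz":0},
    {"dx":-0.08,"dy":-0.06,"dz":0,"wx":0,"wy":0,"wz":0},
  ],
)

```text
time_s: 16.8
tcp_pos: [0.5685, 0.2284, 0.25]
ee_rot: [[1.0, -0.001, 0.001], [-0.001, -1.0, 0.0], [0.001, -0.0, -1.0]]
wrist_force: [1.1, -0.5, -0.2]
gripper_width: 0.798
```

```bash
python3 - <<'E'
from h import *
W=grab("wrist","w14")
E
```

```text
(no output)
```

View pics/w14.png

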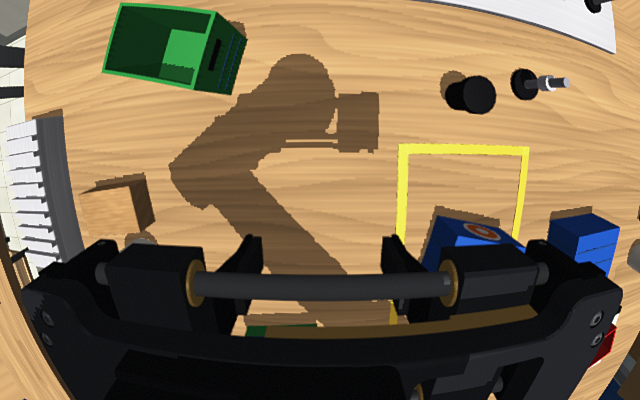

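The crate in the lane shows the stamp at (485,232). The right crate's underside at (585,228) is plain blue. I'm handing in.

```bash
python3 -c "
from station import ticket
print(ticket.finish_job())"
```

```text
the job is handed in; nothing more can be done
None
```

The job is handed in: the stamped crate lies inside the dispatch lane, and the other lies on its side outside it. I finished at about 17 s of the 64 s allowed.

- **Tipping:** I tipped the left crate first, then the right one, each onto a 120 mm wide side by pushing with the fingers only.
- **Finding the stamp:** The wrist camera showed the orange-and-white stamp on the left crate. I did not check the right crate's underside until after the push. It was plain blue.
- **Pushing:** I pushed the left crate low, about 245 mm, into the lane. Nothing was grasped or lifted.

**Last checks:**
- **Stamped crate:** its middle is at about (0.43, 0.017), turned −0.15 to −0.18 rad. The side and top camera fits agree on position within 2 mm. Its corners are 40 mm or more inside the lane's long edges and more than 60 mm inside its ends.
- **Other crate:** it lies at about (0.43, −0.236), roughly 70 mm outside the lane.
- **Other things on the bench:** in the last pictures they look to be where they started, though I judged this by eye. In the final overhead picture the arm partly covered the two green crates. The wrist force was under 7 N at every reading.

One disagreement: before the push, the side camera put the stamped crate's turn at −0.10 rad and the top camera at −0.21. The arm was partly blocking the top view, so I squared the fingers using the wrist picture instead.

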